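# Lay the carved panel down against the bench stop

### The arm

A 6-joint arm with a two-finger parallel gripper is mounted at the origin on the work surface. World frame = base frame: x ahead of the robot, y to its left, z up, the work surface at z = 0. Lengths are in mm, angles in rad, forces in N, time in s.
With the tool pointing down it reaches from about 275 to 1000 mm from the base axis. Payload 8.4 kg.
Tool frame: the origin (TCP) lies midway between the tips of the shut fingers; the grasp point (between the pads) lies grip_depth behind it (grip_depth is the distance from the TCP to the grasp point, in mm); z points along the fingers, y is the line along which they close (so a half turn about z gives the same grasp; the last joint's range is limited). The gripper opens to 85 mm and grips with 20 to 120 N. Pads are 22 mm wide; open, the fingers measure 114 mm over their backs; the gripper's body (76 mm by 85 mm) begins 54 mm behind the grasp point. The pads swing forward as they close: fully open they stand 13 mm farther back than shut.
Start: joints at [-1.109, 0.353, 1.633, -0, 1.155, -0.002], TCP at [279.593, -558.977, 191.281] pointing down, gripper open.
Joint ranges: [-2.63, 2.63], [-0.92, 2.1], [0.06, 2.66], [-1.3, 4.44], [0, 2.69], [-3.02, 3.02]. Speed limits (rad/s): [2.22, 2.22, 2.79, 3.14, 3.14, 3.14].

### API

Orientations are given as [roll, pitch, yaw] about the fixed x, y, z axes, in that order (R = Rz(yaw) Ry(pitch) Rx(roll)).
In Python, from rig import * gives the robot as it stands.
- The arm moves only by the shell command python3 -m creep 'ROWS' [FORCE]. ROWS is JSON, a list of rows, each an object of numbers: "x", "y", "z": the shift along the tool's x, y, z in mm; "rx", "ry", "rz": the turn, a rotation vector about the tool's x, y, z in rad; "hand": the finger opening in mm, from 0 to 85.4. A call has 1 to 20 rows; each row shifts and turns the commanded pose from where the row before left it, along the tool's axes as they then stand; what a row does not reach is not made up. A row lasts 1/8 s, in which the tool goes at most 62.5 mm and 10.7 degrees, less where a joint would pass 70% of its speed; a pose out of reach is approached as far as the arm can. A call with a gripper value outside its range is refused whole. The fingers move at their own pace and stop on an object; FORCE is the grip in N (left out, the last holds). Time passes only in rows, so rows that do not move let the fingers close. It gives the time, the measured TCP pose, the force, the opening and the grip force at its end, in the units of the state.
- sense(): the state, without advancing time (a new reading comes with each control period).
- grab_frame(name): name is "side" or "top"; returns the picture (480x640x3 uint8, red, green, blue); there is no depth.
- get_calibration(name): a dict with "K" (3x3 intrinsics, pixels), "R" (3x3) and "t" (3): a world point X has camera coordinates R X + t. Camera axes: x right, y down, z forward; pixel columns grow to the right and rows downward; lengths in mm; the calibration is good to about 2 mm. A picture is of the moment at which its call begins. get_calibration takes no time and is no camera call.
- sign_off(): hands the job in; it is judged then, once.
The state is a dict: "clock": time; "qpos": joint angles; "qvel": joint speeds; "joint_efforts": joint torques, N m; "eef_pos": TCP position; "tcp_rot": TCP orientation; "contact_force": force on the tool from outside, world axes, zero at the start; "wrist_torque": the same for the moment, N m; "opening": opening from 0.0 (shut) to 1.0 (fully open); "grasp_force": force on a finger pad.
Only numpy, scipy, OpenCV 4.12 (cv2) and the standard library are available. Lean on these libraries where they do the work, as an engineer would, in place of code of your own. Each camera call takes 0.05 s, during which the arm holds its last target. There are 200 camera calls.

### The job

Get the carved wooden panel ready to work on: push it over towards the dark stop batten so that it lies flat on the plywood board with its carved face up, then push it along the board until its leading end sits square and flush against the stop. Only push it with the fingers: do not lift it off the board, and leave the mallet, the tin and the gouge where they are.

Things in the scene. Friction and masses are not known exactly. Their poses are not given: they have to be found in the camera images.
- board: plywood carving board fixed on the bench at varying place and heading, 360 (x) x 220 (y) x 12 mm thick; origin at the centre of its underside, z up. A dark wooden stop batten, 35 mm deep, as wide as the board, rises 26 mm above the board's top along its +x end; its flat face, which the panel meets, is 145 mm from the origin along +x
- stop_face (a point): middle of the foot of the stop's face, where it meets the board's top (board frame x 145, y 0, z 12 mm); axes as the board
- panel: loose reddish wooden panel, 0.3 to 0.6 kg, 45 (own x) x 100 (own y) x 150 mm tall (own z), standing on end on the board, 50 to 90 mm from its middle, away from the stop; origin at the centre of its lower end. The 100 x 150 face on its own -x side, looking away from the stop (within 0.2 rad), bears a dark carved double spiral with a border; the other side is plain
- panel_heel (a point): middle of the panel's lower edge on its plain side (own x +22.5 mm, z 0). Pushed high on the carved face the panel tips about this edge, which stays down on the board, falls by itself past about 17 degrees and comes to lie a few centimetres short of the stop, own z towards the stop, own x down
- panel_top (a point): centre of the panel's upper end face, 150 mm along its own z from its origin: the end that meets the stop
- mallet: loose turned wooden mallet standing on its head beside the board: head 80 mm across and 95 mm tall, handle 30 mm thick up to 168 mm; origin under its centre. Leave alone
- tin: loose yellow round wax tin beside the board, 72 mm across, 40 mm tall; origin under its centre. Leave alone
- gouge: loose gouge lying beside the board: wooden handle 24 x 22 mm and steel blade, 235 mm long along its x; origin near the middle on the bench. Leave alone

How it is judged (in metres and radians):
At the end, for the whole second after the job is handed in: The panel lies flat on the board, carved face up (within 5 degrees), its upper end against the stop (centre within 4 mm) and square to it (within 0.06 rad), not hanging over the board's long edges by more than 2 mm, at rest (angle between panel's own x axis and vertical above 3.05 rad and x of panel_top in the frame of board between 0.141 and 0.149 m and angle between the z axis of panel and the x axis of board, either way round below 0.06 rad and y of panel_top in the frame of board between -0.062 and 0.062 m and z of panel_top in the frame of board below 0.039 m and linear speed of panel below 0.01 m/s); the robot touches nothing.
It fails at once if the panel is lifted or carried (the edge it tips about rises more than 20 mm off the board), or tipped some other way (height (world z) of panel_heel above 0.032 m).
It fails at once if the mallet is moved more than 20 mm or knocked over (distance of mallet from where it was at the start of the episode above 0.02 m or angle between mallet's own z axis and vertical above 0.4 rad).
It fails at once if the tin is moved more than 20 mm or tipped (distance of tin from where it was at the start of the episode above 0.02 m or angle between tin's own z axis and vertical above 0.4 rad).
It fails at once if the gouge is moved more than 20 mm (distance of gouge from where it was at the start of the episode above 0.02 m).
It also fails if it takes over 45 s, if anything falls off the work surface, if the arm or the gripper's body presses on something with over 40 N, if the wrist force passes 120 N, or if a joint passes its speed limit or range.

## Working session

There is one attempt and no reset: what is moved stays moved. The work goes in short steps, Python scripts to look and compute and a shell command to move; the robot and the scene stay as the last step left them, time stands still between calls to the robot, and variables do not carry over. Pictures are saved under pics/ and viewed, at most 10 in all, crops included, and the job is handed in when it is done.

```bash
mkdir -p pics; python3 - <<'E'
from rig import *
import cv2,json
for n in("side","top"):
    f=grab_frame(n); cv2.imwrite(f"pics/{n}0.png",f[:,:,::-1]); c=get_calibration(n); print(n,c)
s=sense();print(s)
E
```

```text
side {'K': array([[442.62506755,   0.        , 325.12954272],
       [  0.        , 442.62506755, 237.89416774],
       [  0.        ,   0.        ,   1.        ]]), 'R': array([[-0.71364113, -0.70025372, -0.01900186],
       [-0.48877384,  0.51718324, -0.70258212],
       [ 0.50181318, -0.49210388, -0.71134893]]), 't': array([454.35294914, 320.81562555, 556.17371416])}
top {'K': array([[598.80271047,   0.        , 318.84593188],
       [  0.        , 598.80271047, 233.58440721],
       [  0.        ,   0.        ,   1.        ]]), 'R': array([[ 5.20851517e-04, -9.99995753e-01,  2.86769107e-03],
       [-9.95312574e-01, -7.95739284e-04, -9.67070141e-02],
       [ 9.67088853e-02, -2.80387898e-03, -9.95308761e-01]]), 't': array([  65.73519525,  563.22934186, 1164.45690349])}
{'clock': 0.1, 'qpos': array([-1.10938815e+00,  3.53576045e-01,  1.63405899e+00,  3.97072173e-07,
        1.15521473e+00, -2.40985265e-03]), 'qvel': array([-0.00103776, -0.00108613, -0.00233063, -0.0003237 , -0.00176746,
        0.00050296]), 'joint_efforts': array([-7.83961259e-04, -6.06360698e+01, -3.42818713e+01,  5.69258066e-05,
        4.05295970e-03, -4.81832421e-05]), 'eef_pos': array([ 279.38372672, -558.54032153,  190.63889807]), 'tcp_rot': array([-3.14033554e+00, -3.39253214e-06,  4.63817869e-01]), 'contact_force': array([0.10367388, 0.32282046, 0.96274201]), 'wrist_torque': array([-0.04179514,  0.04416841,  0.0032748 ]), 'grasp_force': 0.0, 'opening': 0.9961895193416981}
```

View pics/top0.png

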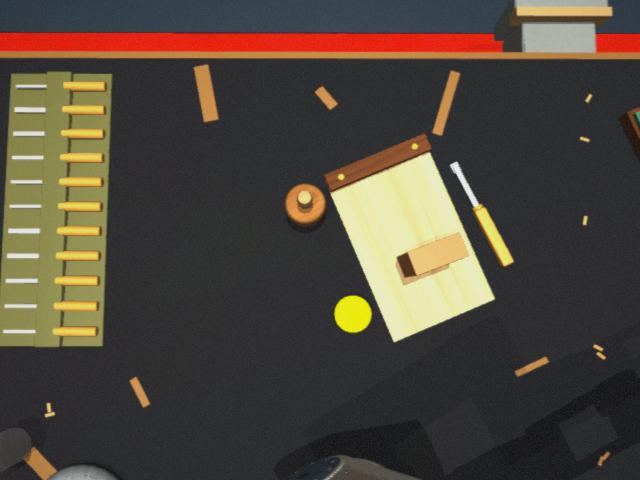

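View pics/side0.png

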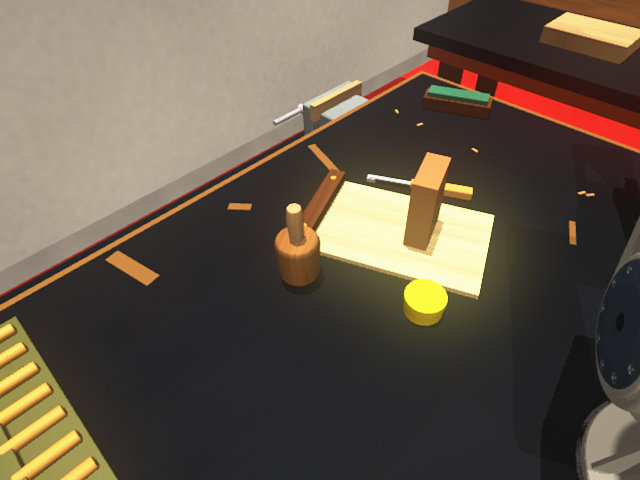

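The top view shows the board with its stop at the upper end, about (325,180) to (430,140). The panel's top face is near (440,254), the mallet at (305,205), the tin at (353,314) and the gouge on the right between (455,165) and (510,262). The side view agrees, with the panel standing upright and its plain side towards the stop.

```bash
cat > h.py <<'E'
import numpy as np,cv2
from rig import *
C=get_calibration("top")
def ray(px,z,C=C):
    px=np.atleast_2d(px).astype(float)
    d=np.c_[px,np.ones(len(px))]@np.linalg.inv(C["K"]).T@C["R"]
    o=-C["R"].T@C["t"]
    return o+d*((z-o[2])/d[:,2])[:,None]
def mask(f,lo,hi):
    return cv2.inRange(cv2.cvtColor(f,cv2.COLOR_RGB2HSV),lo,hi)
def big(m):
    return max(cv2.findContours(m,0,1)[0],key=cv2.contourArea)
E
python3 - <<'E'
from h import *
f=cv2.imread("pics/top0.png")[:,:,::-1].copy()
h=cv2.cvtColor(f,cv2.COLOR_RGB2HSV)
for p in[(380,230),(440,254),(405,265),(425,277),(380,165),(353,314),(305,215),(495,240)]: print(p,h[p[1],p[0]])
cv2.imwrite("pics/crop.png",cv2.resize(f[120:350,310:530],None,fx=2.6,fy=2.6,interpolation=2)[:,:,::-1])
o=-C["R"].T@C["t"];print(o)
E
```

```text
(380, 230) [ 31  68 237]
(440, 254) [ 20 124 235]
(405, 265) [ 12 145  79]
(425, 277) [ 27  77 226]
(380, 165) [ 11 166 143]
(353, 314) [ 30 237 236]
(305, 215) [ 15 168 221]
(495, 240) [ 29 137 233]
[ 447.94167866   69.44809599 1213.27387757]
```

View pics/crop.png

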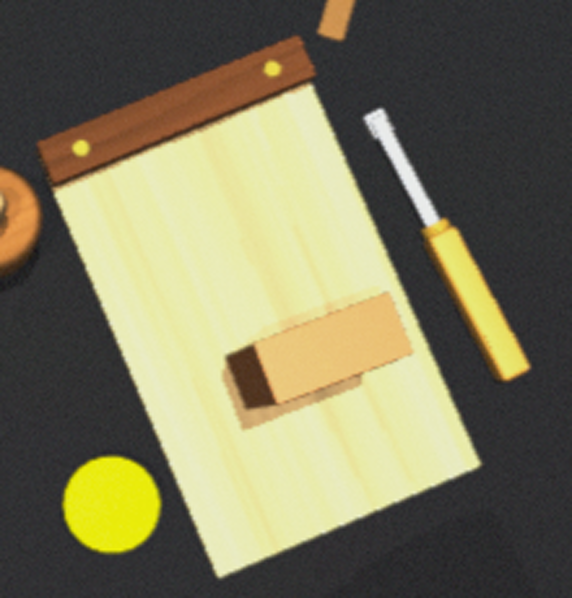

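The crop shows the board's near corners at (219,577) and (480,465), and the panel's top face with its shaded +y side at (250,375). The foot of the stop's face runs from (55,187) to (318,78).

```bash
python3 - <<'E'
from h import *
f=cv2.imread("pics/top0.png")[:,:,::-1].copy()
pm=mask(f,(14,105,200),(24,160,255)); pm[:, :400]=0; pm[:,475:]=0; pm[:220]=0; pm[300:]=0
pm=cv2.morphologyEx(pm,2,np.ones((3,3)))
r=cv2.minAreaRect(big(pm)); b=cv2.boxPoints(r); P=ray(b,162); print("ptop px",b.round(1).tolist()); print(P.round(1))
print("sides",np.linalg.norm(P-np.roll(P,-1,0),axis=1).round(1),"cen",P.mean(0).round(1))
d=[P[i]-P[i-1] for i in range(4)]; l=max(d,key=np.linalg.norm); print("long dir",np.arctan2(l[1],l[0]))
bm=mask(f,(24,20,190),(36,110,255)); bm[:, :325]=0; bm|=pm
c=big(cv2.morphologyEx(bm,cv2.MORPH_CLOSE,np.ones((25,25)))); r=cv2.minAreaRect(c); b=cv2.boxPoints(r)
B=ray(cv2.approxPolyDP(c,8,True)[:,0],12); print("board",cv2.approxPolyDP(c,8,True)[:,0].tolist(),B.round(1).tolist(),np.linalg.norm(B-np.roll(B,-1,0),axis=1).round(1))
crop=np.array([[219,577],[480,465],[318,78],[55,187]])/2.6+[310,120]
B=ray(crop,12);print(B.round(1));print(np.linalg.norm(B-np.roll(B,-1,0),axis=1).round(1))
for i,j in((0,3),(1,2)): v=B[j]-B[i];print("hd",np.arctan2(v[1],v[0]))
for i,j in((0,1),(3,2)): v=B[i]-B[j];print("hd",np.arctan2(-v[0],v[1]))
print("mallet",ray([[304,199]],168),"tin",ray([[353,314]],40),"gouge",ray([[455,165],[510,262]],15))
E
```

```text
ptop px [[391.5, 254.8000030517578], [458.20001220703125, 228.60000610351562], [470.1000061035156, 258.8999938964844], [403.5, 285.20001220703125]]
[[ 512.7  -61.3  162. ]
 [ 559.2 -179.6  162. ]
 [ 505.6 -199.5  162. ]
 [ 459.5  -81.6  162. ]]
sides [127.1  57.1 126.5  56.9] cen [ 509.2 -130.5  162. ]
long dir -1.196116488321803
board [[429, 153], [331, 194], [394, 341], [493, 298], [464, 233], [464, 207], [478, 204], [451, 203]] [[730.3, -158.9, 12.0], [645.4, 41.4, 12.0], [350.9, -83.0, 12.0], [435.7, -281.7, 12.0], [566.1, -226.7, 12.0], [619.0, -228.0, 12.0], [625.2, -256.5, 12.0], [627.2, -201.8, 12.0]] [217.6 319.7 216.  141.5  52.9  29.2  54.8 111.7]
[[ 349.1  -83.4   12. ]
 [ 434.1 -284.9   12. ]
 [ 736.5 -165.8   12. ]
 [ 649.6   41.1   12. ]]
[218.6 325.1 224.4 325.3]
hd 0.3928954959548785
hd 0.37497211451120976
hd 0.3991082090233135
hd 0.3975877467964385
mallet [[610.76493331  92.71783879 168.        ]] tin [[ 4.04966991e+02 -3.19671948e-01  4.00000000e+01]] gouge [[ 704.78669108 -210.86412391   15.        ]
 [ 507.48887283 -316.86996502   15.        ]]
```

```bash
python3 - <<'E'
from h import *
crop=np.array([[257,345],[388,292],[413,354],[276,405]])/2.6+[310,120]
P=ray(crop,162);print(P.round(1),np.linalg.norm(P-np.roll(P,-1,0),axis=1).round(1))
c=P.mean(0)
for i,j in((0,1),(3,2)): v=P[i]-P[j];print("panel hd",np.arctan2(-v[0],v[1]))
h=.393;X=np.array([np.cos(h),np.sin(h)]);Y=np.array([-X[1],X[0]]);o=np.array([558.5,-116.5])
print("panel centre",c,"board xy",(c[:2]-o)@X,(c[:2]-o)@Y)
# bottom edge check in top view: panel lower-left corner crop (243,~408) -> z12
B=lambda p:((p[:2]-o)@X,(p[:2]-o)@Y)
for n,p in dict(mallet=[611,93],tin=[405,0],g1=[705,-211],g2=[507,-317]).items(): print(n,B(np.array(p)))
E
```

```text
[[ 516.4  -91.9  162. ]
 [ 552.6 -181.4  162. ]
 [ 510.4 -197.3  162. ]
 [ 475.9 -104.1  162. ]] [96.5 45.1 99.4 42.3]
panel hd 0.3834964472665948
panel hd 0.35421445992462836
panel centre [ 513.83752191 -143.6674142   162.        ] board xy -51.66167605236432 -7.992281937420483
mallet (np.float64(128.72804656545048), np.float64(173.42315308932427))
tin (np.float64(-97.18281902533647), np.float64(166.40312402803227))
g1 (np.float64(99.14162008615979), np.float64(-143.3995786838007))
g2 (np.float64(-124.3576293855688), np.float64(-165.49223550850206))
```

```bash
python3 -m creep '[{"rz":0.08,"hand":40},{"x":25,"y":-24},{"x":25,"y":-24},{"x":25,"y":-24},{"x":25,"y":-24},{"x":25,"y":-24},{"x":25,"y":-24},{"x":25,"y":-24},{"x":25,"y":-24},{"x":25,"y":-24},{"x":25,"y":-24},{"x":25,"y":-24},{"x":25,"y":-24},{"z":20},{"z":20},{"z":8},{"z":0}]'
cat >> h.py <<'E'
hd=.393;X=np.array([np.cos(hd),np.sin(hd)]);Y=np.array([-X[1],X[0]]);O=np.array([558.5,-116.5])
def bxy(p): p=np.asarray(p)[:2]-O; return (p@X).round(1),(p@Y).round(1)
def st():
    s=sense(); print(round(s["clock"],2),"board",bxy(s["eef_pos"]),"z",s["eef_pos"][2].round(1),"rot",s["tcp_rot"].round(3),"F",s["contact_force"].round(1),s["opening"].round(2))
E
python3 -c "from h import *;st();grab=grab_frame('side');cv2.imwrite('pics/s1.png',grab[:,:,::-1])"
```

```text
schema error: expected keys x, y, z, rx, ry, rz, hand
Traceback (most recent call last):
  File "h.py", line 16, in st
    s=sense(); print(round(s["clock"],2),"board",bxy(s["eef_pos"]),"z",s["eef_pos"][2].round(1),"rot",s["tcp_rot"].round(3),"F",s["contact_force"].round(1),s["opening"].round(2))
                                                                                                                                                            ^^^^^^^^^^^^^^^^^^
AttributeError: 'float' object has no attribute 'round'
```

The move was refused because every row needs all seven keys, so I'll write them in full.

```bash
sed -i 's/s\["opening"\].round(2)/round(s["opening"],2)/' h.py
python3 -m creep '[{"x":0,"y":0,"z":0,"rx":0,"ry":0,"rz":0.08,"hand":40},{"x":25,"y":-24,"z":0,"rx":0,"ry":0,"rz":0,"hand":40},{"x":25,"y":-24,"z":0,"rx":0,"ry":0,"rz":0,"hand":40},{"x":25,"y":-24,"z":0,"rx":0,"ry":0,"rz":0,"hand":40},{"x":25,"y":-24,"z":0,"rx":0,"ry":0,"rz":0,"hand":40},{"x":25,"y":-24,"z":0,"rx":0,"ry":0,"rz":0,"hand":40},{"x":25,"y":-24,"z":0,"rx":0,"ry":0,"rz":0,"hand":40},{"x":25,"y":-24,"z":0,"rx":0,"ry":0,"rz":0,"hand":40},{"x":25,"y":-24,"z":0,"rx":0,"ry":0,"rz":0,"hand":40},{"x":25,"y":-24,"z":0,"rx":0,"ry":0,"rz":0,"hand":40},{"x":25,"y":-24,"z":0,"rx":0,"ry":0,"rz":0,"hand":40},{"x":25,"y":-24,"z":0,"rx":0,"ry":0,"rz":0,"hand":40},{"x":25,"y":-24,"z":0,"rx":0,"ry":0,"rz":0,"hand":40},{"x":0,"y":0,"z":20,"rx":0,"ry":0,"rz":0,"hand":40},{"x":0,"y":0,"z":20,"rx":0,"ry":0,"rz":0,"hand":40},{"x":0,"y":0,"z":8,"rx":0,"ry":0,"rz":0,"hand":40}]'
python3 -c "from h import *;grab=grab_frame('side');st();cv2.imwrite('pics/s1.png',grab[:,:,::-1])"
```

```text
clock: 2.1
eef_pos: [449.1, -179.1, 142.2]
tcp_rot: [-3.14, 0.001, 0.384]
contact_force: [0.2, -0.0, 0.2]
opening: 0.469
grasp_force: 0.0
2.15 board (np.float64(-125.2), np.float64(-16.0)) z 141.8 rot [-3.14e+00  2.00e-03  3.84e-01] F [-0.   0.7 -0.9] 0.46
```

View pics/s1.png

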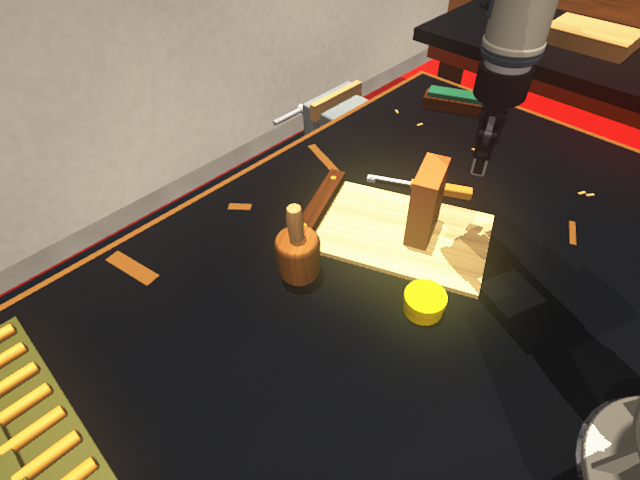

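The side view shows the fingertips at about (478,172), clear of the panel and just below its top edge. Next I'll centre on the panel and tip it slowly.

```bash

python3 -m creep '[{"x":10,"y":-4,"z":0,"rx":0,"ry":0,"rz":0,"hand":40},{"x":10,"y":-4,"z":0,"rx":0,"ry":0,"rz":0,"hand":40},{"x":10,"y":0,"z":0,"rx":0,"ry":0,"rz":0,"hand":40},{"x":5,"y":0,"z":0,"rx":0,"ry":0,"rz":0,"hand":40},{"x":5,"y":0,"z":0,"rx":0,"ry":0,"rz":0,"hand":40},{"x":5,"y":0,"z":0,"rx":0,"ry":0,"rz":0,"hand":40},{"x":5,"y":0,"z":0,"rx":0,"ry":0,"rz":0,"hand":40},{"x":5,"y":0,"z":0,"rx":0,"ry":0,"rz":0,"hand":40}]'
python3 -c "from h import *;grab=grab_frame('side');st();cv2.imwrite('pics/s2.png',grab[150:300,300:520,::-1])"
```

```text
clock: 3.15
eef_pos: [498.2, -151.5, 143.3]
tcp_rot: [-3.142, 0.0, 0.384]
contact_force: [0.1, 0.5, 0.8]
opening: 0.469
grasp_force: 0.0
3.2 board (np.float64(-68.5), np.float64(-9.4)) z 143.3 rot [ 3.141 -0.     0.384] F [ 1.6 -0.1  0.4] 0.47
```

View pics/s2.png

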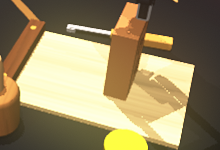

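The crop shows the fingers at the panel's upper edge near (140,8), with no clear tilt yet. I'll keep pushing.

```bash

python3 -m creep '[{"x":5,"y":0,"z":0,"rx":0,"ry":0,"rz":0,"hand":40},{"x":5,"y":0,"z":0,"rx":0,"ry":0,"rz":0,"hand":40},{"x":5,"y":0,"z":0,"rx":0,"ry":0,"rz":0,"hand":40},{"x":5,"y":0,"z":0,"rx":0,"ry":0,"rz":0,"hand":40},{"x":5,"y":0,"z":0,"rx":0,"ry":0,"rz":0,"hand":40}]'
python3 -c "from h import *;grab=grab_frame('side');st();cv2.imwrite('pics/s3.png',cv2.resize(grab[130:300,290:520,::-1],None,fx=2,fy=2))"
```

```text
clock: 3.82
eef_pos: [521.4, -142.1, 143.3]
tcp_rot: [-3.142, -0.0, 0.384]
contact_force: [0.0, -0.8, -0.4]
opening: 0.468
grasp_force: 0.0
3.88 board (np.float64(-43.4), np.float64(-9.6)) z 143.3 rot [ 3.141e+00 -1.000e-03  3.840e-01] F [ 0.6 -0.  -0.1] 0.47
```

View pics/s3.png

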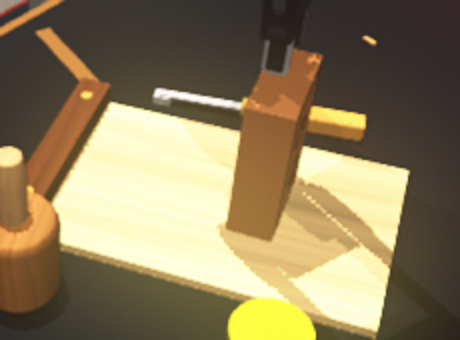

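The crop shows the panel still upright with the fingertip drawn over the far half of its top face, at crop pixel (275,72). There is no contact force, so I'll check the heights by projection.

```bash
python3 - <<'E'
from h import *
S=get_calibration("side")
def pr(p,C): 
    q=C["K"]@(C["R"]@np.asarray(p,float)+C["t"]); return (q[:2]/q[2]).round(1)
print("TCP side",pr(sense()["eef_pos"],S),"tip+9",pr(sense()["eef_pos"]+[0,0,9],S))
for p in [[516.4,-91.9],[552.6,-181.4],[510.4,-197.3],[475.9,-104.1]]:
    print(p,[pr(p+[z],S) for z in(162,150,12)])
for n in("side","top"):
    f=grab_frame(n); 
    cv2.imwrite(f"pics/{n}4.png",cv2.resize(f[130:300,360:520,::-1],None,fx=3,fy=3,interpolation=2))
a=cv2.imread("pics/side4.png");b=cv2.imread("pics/top4.png");cv2.imwrite("pics/both4.png",cv2.resize(np.hstack([a,b]),(800,425)))
E
```

```text
TCP side [425.6 176.8] tip+9 [426.4 172.7]
[516.4, -91.9] [array([412.5, 182.7]), array([411.6, 188.3]), array([403. , 244.4])]
[552.6, -181.4] [array([426. , 151.9]), array([425. , 157.4]), array([415.6, 212.9])]
[510.4, -197.3] [array([450.6, 157.3]), array([449.4, 162.9]), array([437.2, 218.7])]
[475.9, -104.1] [array([436.9, 189.8]), array([435.7, 195.4]), array([424.2, 251.6])]
```

View pics/both4.png

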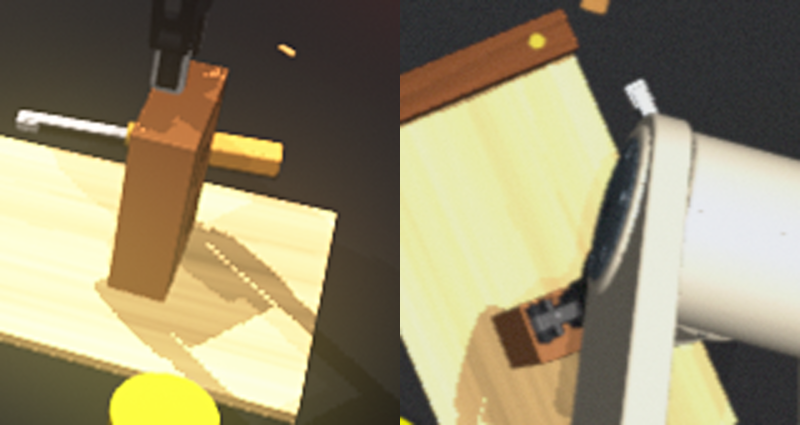

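The fingertips appear at full-frame pixel (427,165), while the reported TCP projects to (426,177). They are therefore passing over the panel's top, about 20 mm higher than I assumed, and have not touched it. I'll back off, lower the tool and measure the tip height.

```bash

python3 -m creep '[{"x":-15,"y":0,"z":0,"rx":0,"ry":0,"rz":0,"hand":40},{"x":-20,"y":0,"z":0,"rx":0,"ry":0,"rz":0,"hand":40},{"x":-20,"y":0,"z":0,"rx":0,"ry":0,"rz":0,"hand":40},{"x":-15,"y":0,"z":0,"rx":0,"ry":0,"rz":0,"hand":40},{"x":0,"y":0,"z":15,"rx":0,"ry":0,"rz":0,"hand":40},{"x":0,"y":0,"z":10,"rx":0,"ry":0,"rz":0,"hand":40},{"x":0,"y":0,"z":0,"rx":0,"ry":0,"rz":0,"hand":40}]'
python3 - <<'E'
from h import *
S=get_calibration("side")
def pr(p,C): 
    q=C["K"]@(C["R"]@np.asarray(p,float)+C["t"]); return (q[:2]/q[2]).round(1)
f=grab_frame('side');st();e=sense()["eef_pos"]
for s in(-26,26): print(s,[pr(e+np.r_[Y*s,dz],S) for dz in(0,10,20,30)])
cv2.imwrite("pics/s5.png",cv2.resize(f[110:220,400:540,::-1],None,fx=5,fy=5,interpolation=2))
E
```

```text
clock: 4.85
eef_pos: [455.8, -168.0, 117.0]
tcp_rot: [-3.14, 0.002, 0.384]
contact_force: [0.5, 0.7, -0.1]
opening: 0.468
grasp_force: 0.0
4.9 board (np.float64(-114.3), np.float64(-8.5)) z 117.5 rot [-3.141e+00  1.000e-03  3.840e-01] F [-0.4  0.3  0.6] 0.47
-26 [array([465.5, 188.7]), array([466.6, 184.4]), array([467.8, 179.9]), array([469. , 175.4])]
26 [array([460.4, 206.5]), array([461.6, 202.1]), array([462.8, 197.7]), array([464. , 193.1])]
```

View pics/s5.png

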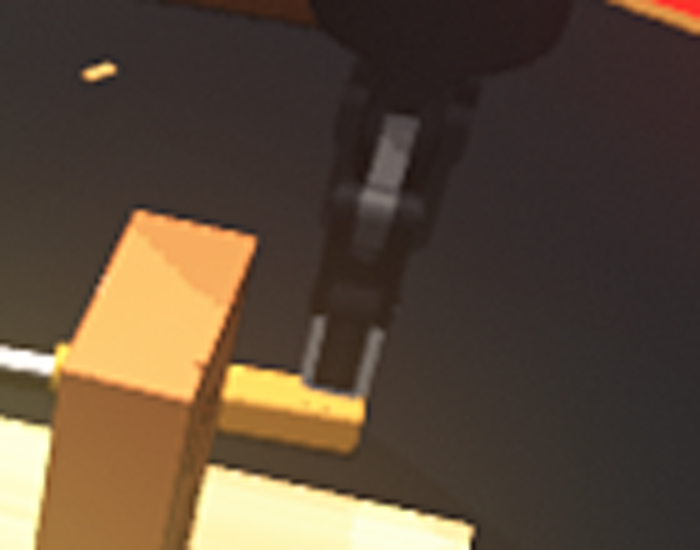

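The near fingertip is at full-frame (467,188), which puts the tips about 40 mm above the reported TCP. I'll allow for that: 18 mm lower puts the tips at roughly z = 140. Then I'll push slowly.

```bash

python3 -m creep '[{"x":0,"y":0,"z":10,"rx":0,"ry":0,"rz":0,"hand":40},{"x":0,"y":0,"z":8,"rx":0,"ry":0,"rz":0,"hand":40},{"x":10,"y":0,"z":0,"rx":0,"ry":0,"rz":0,"hand":40},{"x":10,"y":0,"z":0,"rx":0,"ry":0,"rz":0,"hand":40},{"x":5,"y":0,"z":0,"rx":0,"ry":0,"rz":0,"hand":40},{"x":5,"y":0,"z":0,"rx":0,"ry":0,"rz":0,"hand":40},{"x":5,"y":0,"z":0,"rx":0,"ry":0,"rz":0,"hand":40},{"x":5,"y":0,"z":0,"rx":0,"ry":0,"rz":0,"hand":40},{"x":5,"y":0,"z":0,"rx":0,"ry":0,"rz":0,"hand":40}]'
python3 - <<'E'
from h import *
f=grab_frame('side');st()
cv2.imwrite("pics/s6.png",cv2.resize(f[110:280,370:520,::-1],None,fx=3,fy=3,interpolation=2))
E
```

```text
clock: 6.02
eef_pos: [498.2, -151.5, 100.3]
tcp_rot: [3.142, -0.0, 0.384]
contact_force: [-0.2, -0.3, 0.6]
opening: 0.468
grasp_force: 0.2
6.08 board (np.float64(-68.4), np.float64(-9.4)) z 100.4 rot [ 3.141e+00 -1.000e-03  3.840e-01] F [0.1 0.2 0.3] 0.47
```

View pics/s6.png

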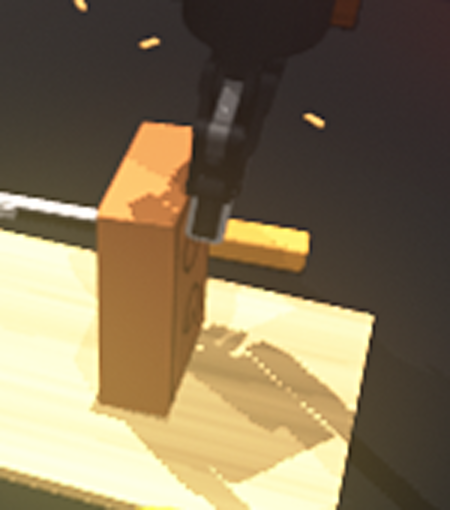

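Contact is made: the panel leans a little towards the stop with the fingers high on the carved face at crop (205,235), and the carving is visible. I'll continue past the balance point.

```bash

python3 -m creep '[{"x":5,"y":0,"z":0,"rx":0,"ry":0,"rz":0,"hand":40},{"x":5,"y":0,"z":0,"rx":0,"ry":0,"rz":0,"hand":40},{"x":5,"y":0,"z":0,"rx":0,"ry":0,"rz":0,"hand":40},{"x":5,"y":0,"z":0,"rx":0,"ry":0,"rz":0,"hand":40},{"x":5,"y":0,"z":0,"rx":0,"ry":0,"rz":0,"hand":40},{"x":5,"y":0,"z":0,"rx":0,"ry":0,"rz":0,"hand":40},{"x":0,"y":0,"z":0,"rx":0,"ry":0,"rz":0,"hand":40},{"x":0,"y":0,"z":0,"rx":0,"ry":0,"rz":0,"hand":40},{"x":0,"y":0,"z":0,"rx":0,"ry":0,"rz":0,"hand":40},{"x":0,"y":0,"z":0,"rx":0,"ry":0,"rz":0,"hand":40}]'
python3 - <<'E'
from h import *
f=grab_frame('side');st();cv2.imwrite("pics/s7.png",f[:,:,::-1])
# panel-coloured (orange) blob in side view
m=mask(f,(8,110,60),(23,200,255)); m[:, :330]=0;m[:130]=0;m[290:]=0;m[:,460:]=0
m=cv2.morphologyEx(m,2,np.ones((3,3)))
print(cv2.boundingRect(big(m)), cv2.contourArea(big(m)))
E
```

```text
clock: 7.32
eef_pos: [525.6, -140.4, 100.3]
tcp_rot: [-3.142, 0.0, 0.384]
contact_force: [0.8, -0.5, 0.5]
opening: 0.468
grasp_force: 0.0
7.38 board (np.float64(-39.5), np.float64(-9.5)) z 100.3 rot [ 3.142 -0.     0.384] F [-0.3 -0.6 -0.5] 0.47
(330, 162, 130, 82) 4867.5
```

```bash

python3 -m creep '[{"x":-20,"y":0,"z":0,"rx":0,"ry":0,"rz":0,"hand":40},{"x":-25,"y":0,"z":0,"rx":0,"ry":0,"rz":0,"hand":40},{"x":-25,"y":0,"z":0,"rx":0,"ry":0,"rz":0,"hand":40},{"x":-20,"y":0,"z":0,"rx":0,"ry":0,"rz":0,"hand":40},{"x":-10,"y":0,"z":0,"rx":0,"ry":0,"rz":0,"hand":40}]'
python3 - <<'E'
from h import *
t=grab_frame('top');f=grab_frame('side');st()
a=cv2.resize(f[120:300,270:510],None,fx=1.65,fy=1.65,interpolation=2);b=cv2.resize(t[120:345,310:530],(400,409),interpolation=2)
c=np.zeros((409,800,3),np.uint8);c[:a.shape[0],:396]=a[:,:396];c[:,400:]=b;cv2.imwrite("pics/s8.png",c[:,:,::-1])
cv2.imwrite("pics/t8.png",t[:,:,::-1])
E
```

```text
clock: 8.0
eef_pos: [431.6, -178.2, 100.3]
tcp_rot: [-3.141, 0.0, 0.383]
contact_force: [-0.1, 0.1, 0.0]
opening: 0.471
grasp_force: 0.0
8.1 board (np.float64(-140.3), np.float64(-8.6)) z 100.4 rot [-3.142  0.     0.383] F [ 0.9 -1.  -0.7] 0.47
```

View pics/s8.png

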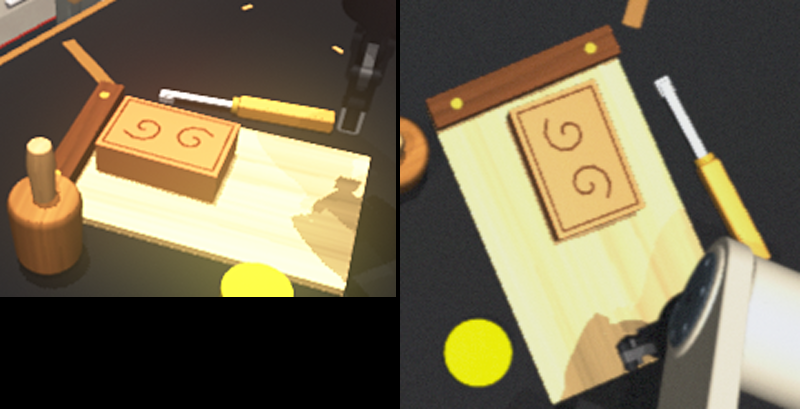

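The panel lies flat with its carved face up, slightly short of the stop. In the right-hand crop its top corners are at (511,116), (600,82), (643,205) and (558,240); in the left-hand crop the fingertip is at (350,132). Next I'll measure the gap.

```bash
python3 - <<'E'
from h import *
S=get_calibration("side")
def pr(p,C): 
    q=C["K"]@(C["R"]@np.asarray(p,float)+C["t"]); return (q[:2]/q[2]).round(1)
c=(np.array([[511,116],[600,82],[643,205],[558,240]])-[400,0])/1.818+[310,120]
P=ray(c,57);print([bxy(p) for p in P],np.linalg.norm(P-np.roll(P,-1,0),axis=1).round(1))
for i,j in((3,0),(2,1)): v=P[j]-P[i];print("hd",np.arctan2(v[1],v[0]))
for s in([[428,102],[620,30]],[[440,128],[622,58]]):
    q=ray((np.array(s)-[400,0])/1.818+[310,120],38);print("stop rear/face",[bxy(p) for p in q])
e=sense()["eef_pos"]
print([pr(e+np.r_[Y*26,d],S) for d in(0,20,30,40)])
# stereo: tip in top crop (640,358)?
E
```

```text
[(np.float64(123.0), np.float64(36.3)), (np.float64(120.5), np.float64(-67.1)), (np.float64(-19.5), np.float64(-56.5)), (np.float64(-19.2), np.float64(42.2))] [103.4 140.4  98.7 142.3]
hd 0.351325386806319
hd 0.31744477285260975
stop rear/face [(np.float64(174.5), np.float64(111.3)), (np.float64(168.0), np.float64(-115.2))]
stop rear/face [(np.float64(142.9), np.float64(110.2)), (np.float64(138.4), np.float64(-104.7))]
[array([473.6, 217.4]), array([476.1, 208.8]), array([477.5, 204.4]), array([478.8, 199.9])]
```

```bash

python3 -m creep '[{"x":0,"y":0,"z":20,"rx":0,"ry":0,"rz":0,"hand":40},{"x":0,"y":0,"z":20,"rx":0,"ry":0,"rz":0,"hand":40},{"x":0,"y":0,"z":20,"rx":0,"ry":0,"rz":0,"hand":40},{"x":0,"y":0,"z":20,"rx":0,"ry":0,"rz":0,"hand":40},{"x":0,"y":0,"z":10,"rx":0,"ry":0,"rz":0,"hand":40},{"x":0,"y":0,"z":5,"rx":0,"ry":0,"rz":0,"hand":40},{"x":0,"y":0,"z":0,"rx":0,"ry":0,"rz":0,"hand":40}]'
python3 - <<'E'
from h import *
S=get_calibration("side")
f=grab_frame('side');st();cv2.imwrite("pics/s9.png",f[:,:,::-1])
E
```

```text
clock: 8.98
eef_pos: [433.3, -177.8, 5.3]
tcp_rot: [3.142, -0.0, 0.384]
contact_force: [-0.2, 0.2, -1.2]
opening: 0.469
grasp_force: 0.0
9.03 board (np.float64(-139.1), np.float64(-8.8)) z 5.6 rot [ 3.141 -0.     0.384] F [ 0.  -0.9  0.5] 0.47
```

The TCP reads below the board's top with no contact, which confirms the offset. I'll go 8 mm lower and advance.

```bash

python3 -m creep '[{"x":0,"y":0,"z":4,"rx":0,"ry":0,"rz":0,"hand":40},{"x":0,"y":0,"z":4,"rx":0,"ry":0,"rz":0,"hand":40},{"x":20,"y":0,"z":0,"rx":0,"ry":0,"rz":0,"hand":40},{"x":20,"y":0,"z":0,"rx":0,"ry":0,"rz":0,"hand":40},{"x":20,"y":0,"z":0,"rx":0,"ry":0,"rz":0,"hand":40},{"x":20,"y":0,"z":0,"rx":0,"ry":0,"rz":0,"hand":40},{"x":10,"y":0,"z":0,"rx":0,"ry":0,"rz":0,"hand":40},{"x":5,"y":0,"z":0,"rx":0,"ry":0,"rz":0,"hand":40},{"x":5,"y":0,"z":0,"rx":0,"ry":0,"rz":0,"hand":40},{"x":5,"y":0,"z":0,"rx":0,"ry":0,"rz":0,"hand":40}]'
cat >> h.py <<'E'
def edges():
    # stop face gap: panel top-face orange mask in top view
    t=grab_frame('top'); m=mask(t,(10,90,150),(23,190,255)); m[:, :370]=0; m[:,450:]=0; m[:150]=0; m[260:]=0
    m=cv2.morphologyEx(m,cv2.MORPH_CLOSE,np.ones((7,7))); m=cv2.morphologyEx(m,2,np.ones((3,3)))
    b=cv2.boxPoints(cv2.minAreaRect(big(m))); P=ray(b,57)
    print("panel",[tuple(map(float,bxy(p))) for p in P]); return t
E
python3 - <<'E'
from h import *
st()
edges()
t=cv2.imread("pics/t8.png")[:,:,::-1].copy()
import h; h.grab_frame=lambda n:t; h.edges()
E
```

```text
clock: 10.28
eef_pos: [530.2, -138.5, -2.7]
tcp_rot: [-3.141, 0.0, 0.383]
contact_force: [-0.5, -0.6, 0.2]
opening: 0.468
grasp_force: 0.0
10.28 board (np.float64(-34.5), np.float64(-9.5)) z -2.7 rot [-3.141  0.     0.383] F [-0.5 -0.6  0.2] 0.47
panel [(185.8, 11.9), (142.2, -93.6), (-54.6, -8.0), (-11.8, 95.6)]
panel [(152.9, 43.0), (149.1, -68.0), (-27.1, -57.8), (-22.8, 51.6)]
```

```bash

python3 -m creep '[{"x":3,"y":0,"z":0,"rx":0,"ry":0,"rz":0,"hand":40},{"x":3,"y":0,"z":0,"rx":0,"ry":0,"rz":0,"hand":40},{"x":3,"y":0,"z":0,"rx":0,"ry":0,"rz":0,"hand":40}]'
python3 -m creep '[{"x":2,"y":0,"z":0,"rx":0,"ry":0,"rz":0,"hand":40},{"x":2,"y":0,"z":0,"rx":0,"ry":0,"rz":0,"hand":40}]'
python3 -m creep '[{"x":2,"y":0,"z":0,"rx":0,"ry":0,"rz":0,"hand":40},{"x":2,"y":0,"z":0,"rx":0,"ry":0,"rz":0,"hand":40}]'
python3 - <<'E'
from h import *
st(); t=grab_frame('top');cv2.imwrite("pics/t10.png",t[:,:,::-1])
E
```

```text
clock: 10.7
eef_pos: [538.5, -135.2, -2.7]
tcp_rot: [-3.141, 0.0, 0.384]
contact_force: [-1.6, -1.6, 1.6]
opening: 0.464
grasp_force: 1.4
clock: 10.95
eef_pos: [542.3, -133.6, -2.7]
tcp_rot: [-3.141, 0.0, 0.384]
contact_force: [-3.0, -0.5, 1.8]
opening: 0.475
grasp_force: 1.6
clock: 11.2
eef_pos: [546.2, -132.0, -2.7]
tcp_rot: [-3.141, 0.0, 0.384]
contact_force: [-3.8, -3.3, 2.0]
opening: 0.467
grasp_force: 3.4
11.2 board (np.float64(-17.3), np.float64(-9.6)) z -2.7 rot [-3.141  0.     0.384] F [-3.8 -3.3  2. ] 0.47
```

```bash

for i in 1; do :; done
python3 -m creep '[{"x":2,"y":0,"z":0,"rx":0,"ry":0,"rz":0,"hand":40},{"x":2,"y":0,"z":0,"rx":0,"ry":0,"rz":0,"hand":40}]' | grep -E "eef|contact"
python3 -m creep '[{"x":1.5,"y":0,"z":0,"rx":0,"ry":0,"rz":0,"hand":40},{"x":1.5,"y":0,"z":0,"rx":0,"ry":0,"rz":0,"hand":40}]'| grep -E "eef|contact"
python3 -m creep '[{"x":1.5,"y":0,"z":0,"rx":0,"ry":0,"rz":0,"hand":40}]'| grep -E "eef|contact"
```

```text
eef_pos: [545.9, -131.9, -2.8]
contact_force: [-22.3, -17.1, 18.9]
eef_pos: [545.7, -131.7, -3.0]
contact_force: [-31.4, -24.4, 26.2]
eef_pos: [545.6, -131.7, -3.0]
contact_force: [-36.8, -27.5, 29.6]
```

The force jumped at TCP x = -17 mm in the board frame, where the panel should meet the stop. I'll back off and measure.

```bash

python3 -m creep '[{"x":-4,"y":0,"z":0,"rx":0,"ry":0,"rz":0,"hand":40},{"x":-8,"y":0,"z":0,"rx":0,"ry":0,"rz":0,"hand":40},{"x":-20,"y":0,"z":0,"rx":0,"ry":0,"rz":0,"hand":40},{"x":-30,"y":0,"z":0,"rx":0,"ry":0,"rz":0,"hand":40},{"x":-40,"y":0,"z":0,"rx":0,"ry":0,"rz":0,"hand":40},{"x":0,"y":0,"z":0,"rx":0,"ry":0,"rz":0,"hand":40}]'
python3 - <<'E'
from h import *
t=grab_frame('top');cv2.imwrite("pics/t11.png",t[:,:,::-1]);st()
h=cv2.cvtColor(t,cv2.COLOR_RGB2HSV)
# panel top: brighter than stop; board: low saturation
m=cv2.inRange(h,(8,85,150),(23,200,255)); r=cv2.inRange(h,(5,100,40),(18,255,160))
m[:, :350]=0;m[:,455:]=0;m[:130]=0;m[260:]=0
m=cv2.morphologyEx(m,cv2.MORPH_CLOSE,np.ones((5,5)));m=cv2.morphologyEx(m,cv2.MORPH_OPEN,np.ones((9,9)))
c=big(m);b=cv2.boxPoints(cv2.minAreaRect(c));P=ray(b,57)
print(cv2.contourArea(c),b.round(1).tolist());print([tuple(map(float,bxy(p))) for p in P])
D=[P[i]-P[i-1] for i in range(4)];print(np.linalg.norm(D,axis=1).round(1),[round(float(np.arctan2(v[1],v[0])),3) for v in D])
# stop top rear edge / board long edges by line fit (board side edge y=-110)
k=cv2.inRange(h,(24,20,170),(38,110,255));k[:,:320]=0
for lo in (0,1):
    pts=[]
    for row in (range(175,225) if lo else range(225,310,2)):
        x=np.where(k[row,320:500])[0]+320
        pts.append([x.max() if lo else x.min(),row])
    Q=ray(np.array(pts),12);vx,vy,*_=cv2.fitLine(Q[:,:2].astype(np.float32),cv2.DIST_HUBER,0,.01,.01).ravel();a=np.arctan2(vy,vx);print("edge hd",(a+np.pi/2)%np.pi-np.pi/2)
E
```

```text
clock: 12.62
eef_pos: [456.2, -167.3, -3.0]
tcp_rot: [-3.14, 0.002, 0.382]
contact_force: [0.8, -0.7, -0.7]
opening: 0.465
grasp_force: 0.0
12.68 board (np.float64(-112.0), np.float64(-8.7)) z -2.6 rot [-3.141 -0.     0.382] F [ 0.4 -0.4  0.7] 0.47
4697.0 [[355.3999938964844, 163.3000030517578], [423.70001220703125, 134.0], [460.6000061035156, 220.0], [392.29998779296875, 249.3000030517578]]
[(172.3, 48.7), (175.0, -98.6), (-9.3, -96.9), (-11.0, 48.4)]
[183.3 147.4 184.3 145.3] [0.395, -1.16, -2.758, 1.975]
edge hd 0.39711678
edge hd 0.39941382
```

```bash
python3 - <<'E'
from h import *
t=cv2.imread("pics/t11.png")[:,:,::-1].copy();h=cv2.cvtColor(t,cv2.COLOR_RGB2HSV)
def W(bx,by,z): return np.r_[O+X*bx+Y*by,z]
def pr(p,C): 
    q=C["K"]@(C["R"]@p+C["t"]); return (q[:2]/q[2]).round(1)
print("expect corners",[pr(W(a,b,57),C).tolist() for a,b in((145,40),(145,-60),(-5,-60),(-5,40))])
S=cv2.GaussianBlur(h[:,:,1],(3,3),0); V=h[:,:,2]
for r in(170,185,200,215): print(r,[(x,int(h[r,x,0]),int(S[r,x]),int(V[r,x])) for x in range(366,450,4)])
for c in (400,415): print(c,[(r,int(h[r,c,0]),int(S[r,c]),int(V[r,c])) for r in range(140,250,4)])
E
```

```text
expect corners [[364.9, 174.3], [411.8, 155.1], [442.3, 225.2], [395.1, 244.8]]
170 [(366, 11, 166, 142), (370, 11, 164, 152), (374, 13, 152, 162), (378, 19, 131, 234), (382, 19, 133, 235), (386, 14, 144, 168), (390, 20, 128, 237), (394, 20, 122, 239), (398, 20, 123, 239), (402, 20, 124, 239), (406, 20, 124, 239), (410, 20, 127, 238), (414, 15, 143, 203), (418, 23, 97, 222), (422, 31, 56, 239), (426, 31, 43, 238), (430, 32, 43, 239), (434, 31, 48, 239), (438, 23, 45, 108), (442, 110, 20, 56), (446, 84, 16, 51)]
185 [(366, 18, 115, 181), (370, 17, 138, 217), (374, 16, 137, 190), (378, 21, 120, 238), (382, 20, 122, 239), (386, 15, 142, 179), (390, 20, 121, 238), (394, 15, 142, 200), (398, 20, 123, 238), (402, 19, 126, 236), (406, 18, 134, 227), (410, 20, 125, 239), (414, 21, 126, 239), (418, 20, 126, 238), (422, 18, 136, 224), (426, 31, 65, 238), (430, 31, 57, 239), (434, 31, 41, 239), (438, 31, 44, 239), (442, 31, 53, 239), (446, 90, 20, 54)]
200 [(366, 31, 61, 239), (370, 30, 71, 238), (374, 13, 143, 89), (378, 21, 126, 237), (382, 21, 120, 239), (386, 22, 117, 239), (390, 22, 119, 2
[... 1213 characters left out ...]
7, 238), (232, 22, 115, 238), (236, 21, 116, 238), (240, 18, 131, 218), (244, 18, 119, 214), (248, 31, 56, 239)]
415 [(140, 11, 163, 155), (144, 27, 169, 231), (148, 27, 170, 234), (152, 12, 165, 149), (156, 12, 132, 76), (160, 30, 73, 238), (164, 21, 109, 233), (168, 18, 135, 227), (172, 15, 142, 202), (176, 20, 129, 237), (180, 20, 125, 238), (184, 20, 126, 239), (188, 21, 124, 238), (192, 20, 123, 238), (196, 20, 123, 239), (200, 21, 123, 239), (204, 19, 134, 229), (208, 21, 124, 238), (212, 21, 121, 239), (216, 21, 122, 239), (220, 21, 120, 239), (224, 21, 118, 239), (228, 21, 121, 239), (232, 17, 136, 217), (236, 19, 127, 233), (240, 29, 82, 235), (244, 31, 57, 239), (248, 31, 52, 238)]
```

```bash
cat > e.py <<'E'
import sys
from h import *
def run(t):
    h=cv2.cvtColor(t,cv2.COLOR_RGB2HSV); S=h[:,:,1].astype(float); H=h[:,:,0]
    def fit(px,z,name):
        Q=ray(np.array(px),z);B=np.array([bxy(q) for q in Q]).astype(float)
        vx,vy,x0,y0=cv2.fitLine(B.astype(np.float32),cv2.DIST_HUBER,0,.01,.01).ravel()
        a=np.arctan2(vy,vx);print(name,"angle rel .393 frame",round(float((a+np.pi/4)%(np.pi/2)-np.pi/4),4),"pt",round(float(x0),1),round(float(y0),1),len(px)); return (x0,y0,vx,vy)
    right=[]
    for r in range(175,220):
        for x in range(445,395,-1):
            if S[r,x]<92<=S[r,x-1]: right.append([x-(92-S[r,x])/(S[r,x-1]-S[r,x]),r]);break
    fit(right,57,"right")
    rear=[]   # rear foot/top transitions to board going up a column
    for c in range(400,436):
        for r in range(252,215,-1):
            if S[r,c]<88<=S[r-1,c]: rear.append([c,r-(88-S[r,c])/(S[r-1,c]-S[r,c])]);break
    fit(rear,12,"rear foot")
    V=cv2.GaussianBlur(h,(3,3),0)[:,:,2].astype(float); fr=[]
    for c in range(376,408):   # stop (V~150) to panel top rim going down
        for r in range(150,195):
            if V[r,c]<195<=V[r+1,c]: fr.append([c,r+(195-V[r,c])/(V[r+1,c]-V[r,c])]);break
    fit(fr,57,"front")
    ff=[]   # stop foot vs bare board
    for c in list(range(336,362))+list(range(418,430)):
        for r in range(210,140,-1):
            if S[r,c]<100<=S[r-1,c] and H[r,c]>22: ff.append([c,r-.5]);break
    fit(ff,12,"stop foot")
if __name__=="__main__": run(cv2.imread(sys.argv[1])[:,:,::-1].copy())
E
python3 e.py pics/t11.png
```

```text
right angle rel .393 frame -0.0121 pt 69.5 -59.5 45
rear foot angle rel .393 frame -0.0111 pt -9.6 -14.9 36
front angle rel .393 frame -0.0118 pt 144.4 -9.1 32
stop foot angle rel .393 frame 0.0084 pt 142.6 60.7 34
```

The panel's front edge is at 144 mm and the stop at 143 mm, so they agree within calibration. It is about 0.02 rad off square (limit 0.06) and its centre is at y ≈ -10 mm. The robot is clear, so I'll hand in.

```bash
python3 -c "from rig import *;print(sign_off())"
```

```text
the job is handed in; nothing more can be done
None
```

I handed the job in; no verdict came back, but by my measurements the panel lies flat, carved face up, against the stop and about 0.02 rad off square, with the robot clear and the arm kept away from the mallet, tin and gouge.

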